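# Rebuild two rows of salvaged battery cells

## Task

Finish the two rows of salvaged battery cells on the plywood board: each row starts with one cell fixed against a stop, one a long cell and one a short cell. Add every sound loose cell to the row of its own length, lying flat on the board on the side away from the stop, with its ends in line with the fixed cell's and its long side butted flush against its neighbour, so that no gap is left anywhere in the row. The swollen cell with the bulging top must not go into a row: put it into the steel tin; leave the phone, the platter and the desoldering pump where they are.

Things in the scene. Friction and masses are not known exactly. Their poses are not given: they have to be found in the camera images.
- pack_board: fixed plywood board 210 (own x) x 230 (own y) x 8 mm thick, two stop bars (75 x 12, 28 mm above the table) on its +y edge; two rows run side by side from the stops towards its -y, their centre lines at own x = -58 and +58 mm; origin: centre of its underside, on the table
- first_long: the long cell fixed on the board against one of the two stops: grey aluminium box 68 (own x) x 34 (own y) x 28 mm high; its -y side is where the row of long cells goes on (own axes parallel to the board's); origin: centre of its underside, on the board's top. Which row is the long one varies
- first_short: the short cell fixed on the board against the other stop: 48 (own x) x 34 (own y) x 28 mm high; the row of short cells goes on from its -y side; origin: centre of its underside, on the board's top
- long_1: loose long cell, plain grey aluminium battery can, flat-topped box 68 long (own x) x 34 wide (own y) x 28 mm high, flat terminals on top near its two ends; origin: centre of its underside; may be absent
- long_2: loose long cell, plain grey aluminium battery can, flat-topped box 68 long (own x) x 34 wide (own y) x 28 mm high, flat terminals on top near its two ends; origin: centre of its underside; may be absent
- long_3: loose long cell, plain grey aluminium battery can, flat-topped box 68 long (own x) x 34 wide (own y) x 28 mm high, flat terminals on top near its two ends; origin: centre of its underside; may be absent
- short_1: loose short cell, like the long cells but shorter: 48 long (own x) x 34 wide (own y) x 28 mm high; origin: centre of its underside; may be absent
- short_2: loose short cell, like the long cells but shorter: 48 long (own x) x 34 wide (own y) x 28 mm high; origin: centre of its underside; may be absent
- short_3: loose short cell, like the long cells but shorter: 48 long (own x) x 34 wide (own y) x 28 mm high; origin: centre of its underside; may be absent
- swollen: the swollen loose cell: same can as a long cell (68 own x, 34 own y, 28 mm high) with a rounded bulge along the middle of its top, 35 mm high in all; its end faces are flat; origin: centre of its underside; always present
- tin: fixed open steel tray for rejects, 105 (own x) x 160 (own y) x 28 mm high, walls and floor 4 mm thick; origin: centre of its underside
- phone: dismantled black phone lying on the table, 72 x 148 x 9 mm, loose; bystander; origin: centre of its underside
- platter: grey aluminium hard drive platter lying flat, 95 mm across, 4 mm thick, loose; bystander; origin: centre of its underside
- pump: desoldering pump with a brass tip lying along its own x, about 200 mm long, 22 mm thick, loose; bystander; origin: underside below the middle of its barrel
Not all that is in view belongs to the job. Leave any black look-alike of the short_1 alone. There is more than one size of the tin; the one meant has the size given above.

How it is judged:
At the end, for the whole second after the job is handed in: Every sound loose cell lies flat in the row of its length, within 7 mm of the row line and 0.08 rad of the fixed cell, gaps of at most 3 mm, no place skipped from the fixed cell on; the swollen cell lies inside the tin; all at rest (x of long_1 in the frame of first_long between -0.007 and 0.007 m and z of long_1 in the frame of first_long between -0.003 and 0.004 m and angle between the x axis of each of long_1, long_2, long_3 and the x axis of first_long, either way round below 0.08 rad and angle between the z axis of each of long_1, long_2, long_3 and the z axis of first_long, either way round below 0.08 rad and linear speed of each of long_1, long_2, long_3, short_1, short_2, short_3, swollen below 0.02 m/s and (y of long_1 in the frame of first_long between -0.044 and -0.024 m or y of long_1 in the frame of first_long between -0.078 and -0.058 m or y of long_1 in the frame of first_long between -0.112 and -0.092 m) and (distance between long_1 and first_long below 0.037 m or distance between long_1 and first_long above 0.06 m) and (distance between long_1 and long_2 below 0.037 m or distance between long_1 and long_2 above 0.06 m) and (distance between long_1 and long_3 below 0.037 m or distance between long_1 and long_3 above 0.06 m) and x of long_2 in the frame of first_long between -0.007 and 0.007 m and z of long_2 in the frame of first_long between -0.003 and 0.004 m and (y of long_2 in the frame of first_long between -0.044 and -0.024 m or y of long_2 in the frame of first_long between -0.078 and -0.058 m or y of long_2 in the frame of first_long between -0.112 and -0.092 m) and (distance between long_2 and first_long below 0.037 m or distance between long_2 and first_long above 0.06 m) and (distance between long_2 and long_3 below 0.037 m or distance between long_2 and long_3 above 0.06 m) and x of long_3 in the frame of first_long between -0.007 and 0.007 m and z of long_3 in the frame of first_long between -0.003 and 0.004 m and (y of long_3 in the frame of first_long between -0.044 and -0.024 m or y of long_3 in the frame of first_long between -0.078 and -0.058 m or y of long_3 in the frame of first_long between -0.112 and -0.092 m) and (distance between long_3 and first_long below 0.037 m or distance between long_3 and first_long above 0.06 m) and (y of long_1 in the frame of first_long between -0.044 and -0.024 m or y of long_2 in the frame of first_long between -0.044 and -0.024 m or y of long_3 in the frame of first_long between -0.044 and -0.024 m or y of each of long_1, long_2, long_3 in the frame of first_long above -0.058 m) and (y of long_1 in the frame of first_long between -0.078 and -0.058 m or y of long_2 in the frame of first_long between -0.078 and -0.058 m or y of long_3 in the frame of first_long between -0.078 and -0.058 m or y of each of long_1, long_2, long_3 in the frame of first_long above -0.092 m) and x of short_1 in the frame of first_short between -0.007 and 0.007 m and z of short_1 in the frame of first_short between -0.003 and 0.004 m and angle between the x axis of each of short_1, short_2, short_3 and the x axis of first_short, either way round below 0.08 rad and angle between the z axis of each of short_1, short_2, short_3 and the z axis of first_short, either way round below 0.08 rad and (y of short_1 in the frame of first_short between -0.044 and -0.024 m or y of short_1 in the frame of first_short between -0.078 and -0.058 m or y of short_1 in the frame of first_short between -0.112 and -0.092 m) and (distance between short_1 and first_short below 0.037 m or distance between short_1 and first_short above 0.06 m) and (distance between short_1 and short_2 below 0.037 m or distance between short_1 and short_2 above 0.06 m) and (distance between short_1 and short_3 below 0.037 m or distance between short_1 and short_3 above 0.06 m) and x of short_2 in the frame of first_short between -0.007 and 0.007 m and z of short_2 in the frame of first_short between -0.003 and 0.004 m and (y of short_2 in the frame of first_short between -0.044 and -0.024 m or y of short_2 in the frame of first_short between -0.078 and -0.058 m or y of short_2 in the frame of first_short between -0.112 and -0.092 m) and (distance between short_2 and first_short below 0.037 m or distance between short_2 and first_short above 0.06 m) and (distance between short_2 and short_3 below 0.037 m or distance between short_2 and short_3 above 0.06 m) and x of short_3 in the frame of first_short between -0.007 and 0.007 m and z of short_3 in the frame of first_short between -0.003 and 0.004 m and (y of short_3 in the frame of first_short between -0.044 and -0.024 m or y of short_3 in the frame of first_short between -0.078 and -0.058 m or y of short_3 in the frame of first_short between -0.112 and -0.092 m) and (distance between short_3 and first_short below 0.037 m or distance between short_3 and first_short above 0.06 m) and (y of short_1 in the frame of first_short between -0.044 and -0.024 m or y of short_2 in the frame of first_short between -0.044 and -0.024 m or y of short_3 in the frame of first_short between -0.044 and -0.024 m or y of each of short_1, short_2, short_3 in the frame of first_short above -0.058 m) and (y of short_1 in the frame of first_short between -0.078 and -0.058 m or y of short_2 in the frame of first_short between -0.078 and -0.058 m or y of short_3 in the frame of first_short between -0.078 and -0.058 m or y of each of short_1, short_2, short_3 in the frame of first_short above -0.092 m) and x of swollen in the frame of tin between -0.05 and 0.05 m and y of swollen in the frame of tin between -0.075 and 0.075 m and z of swollen in the frame of tin between -0.002 and 0.03 m); the robot touches nothing.
It fails at once if a bystander (phone, platter, pump) is pushed more than 30 mm (distance of any of phone, platter, pump from where it was at the start of the episode above 0.03 m).
Of long_1, long_2, long_3, short_1, short_2, short_3 only 4 to 6 are there at a start; the rules pass over those that are not, and their reading is None.
At some moment in a run one of long_1, long_2, long_3, short_1, short_2, short_3 may be knocked a few centimetres aside while the robot is not near it.
Once in a run the grip may slacken for a moment while it holds something.
It also fails if it takes over 210 s, if anything falls off the work surface, if the arm or the gripper's body presses on something with over 40 N, if the wrist force passes 120 N, or if a joint passes its speed limit or range.

## Robot

A 6-joint arm with a two-finger parallel gripper is mounted at the origin on the work surface. World frame = base frame: x ahead of the robot, y to its left, z up, the work surface at z = 0. Lengths are in m, angles in rad, forces in N, time in s.
With the tool pointing down it reaches from about 0.35 to 0.85 m from the base axis. Payload 8.1 kg.
Tool frame: the origin (TCP) lies between the finger pads; the fingertips stand 25 mm ahead of it and the grasp point (between the pads) lies 6 mm ahead of it; z points along the fingers, y is the line along which they close (so a half turn about z gives the same grasp; the last joint's range is limited). The gripper opens to 93 mm and grips with 3 to 60 N. Pads are 15 mm wide; open, the fingers measure 128 mm over their backs; the gripper's body (75 mm by 188 mm) begins 65 mm behind the grasp point.
Start: joints at [1.096, 0.13, 1.488, -0, 1.523, -0.085], TCP at [0.228, 0.555, 0.244] pointing down, gripper open.
Joint ranges: [-2.96, 2.96], [-0.89, 2.26], [0.02, 2.5], [-1.34, 4.48], [0, 2.73], [-2.66, 2.66]. Speed limits (rad/s): [2.39, 2.39, 2.79, 3.14, 3.14, 3.14].

## Interface

Orientations are given as a rotation vector (axis times angle).
In Python, from plant import robot gives the robot as it stands.
- The arm moves only by the tool arm_command, never from a script. Its argument "increments" is text: rows parted by semicolons, each of 5 numbers parted by spaces: the closure, from 0 (fully open) to 1 (shut), then the shift along the tool's x, y, z in mm, then the turn about the tool's z in rad. A call has 1 to 5 rows; each row is the pose to reach, as a shift and turn from the pose commanded when the call began, along the tool's axes at that moment; what a row does not reach only later rows make up. A row lasts 1/10 s, in which the tool goes at most 50 mm and 8.59 degrees, less where a joint would pass 70% of its speed; a pose out of reach is approached as far as the arm can. A call with a gripper value outside its range is refused whole. The fingers move at their own pace and stop on an object; "grip_force" is the grip in N (left out, the last holds). Time passes only in rows, so rows that repeat a pose let the fingers close. It gives the time, the measured TCP pose, the force, the opening and the grip force at its end, in the units of the state.
- robot.read_state(): the state, without advancing time (a new reading comes with each control period).
- robot.read_camera(name): name is "side" or "top" or "wrist"; returns the picture (400x640x3 uint8, blue, green, red); there is no depth.
- robot.camera_model(name): a dict with "fx", "fy", "cx", "cy" (pixels), "D" ([k1, k2, p1, p2, k3] as OpenCV has them; the pictures are not rectified), "eye" and "rotation" of the camera in the world. Camera axes: x right, y down, z forward; pixel columns grow to the right and rows downward; lengths in m; the calibration is good to about 2 mm. A picture is of the moment at which its call begins: read the wrist's pose just before it. camera_model takes no time and is no camera call; for the wrist camera it gives the pose at the moment of the call.
- robot.close_job(): hands the job in; it is judged then, once.
The state is a dict: "t": time; "q": joint angles; "dq": joint speeds; "joint_torque": joint torques, N m; "tool_pos": TCP position; "orientation": TCP orientation; "force": force on the tool from outside, world axes, zero at the start; "wrist_torque": the same for the moment, N m; "opening": finger opening in m; "gripper_force": force on a finger pad.
Only numpy, scipy, OpenCV 4.12 (cv2) and the standard library are available. Lean on these libraries where they do the work, as an engineer would, in place of code of your own. Each camera call takes 0.05 s, during which the arm holds its last target. There are 200 camera calls.

## Working session

There is one attempt and no reset: what is moved stays moved. The work goes in short steps, Python scripts to look and compute and a tool call to move; the robot and the scene stay as the last step left them, time stands still between calls to the robot, and variables do not carry over. Pictures are saved under pics/ and viewed, at most 14 in all, crops included, and the job is handed in when it is done.

Besides the shell and the picture viewer there is one more tool, called after ">>>" in YAML: its name, and indented under it one key for each argument. arm_command: Moves the arm, as the interface text tells. Its arguments: {"type":"object","properties":{"increments":{"type":"string"},"grip_force":{"type":"number"}},"required":["increments"]}

```bash
ls; mkdir -p pics; python3 - <<'E'
from plant import robot
import cv2
s=robot.read_state();print(s)
for n in("top","side"):
    im=robot.read_camera(n);cv2.imwrite(f"pics/{n}0.png",im)
    print(n,robot.camera_model(n))
print(robot.camera_model("wrist"))
E
```

```text
pics
{'t': 0.0, 'q': array([ 1.09559902e+00,  1.31142761e-01,  1.48923734e+00,  1.33487579e-05,
        1.52301099e+00, -8.54238450e-02]), 'dq': array([-0.00053532,  0.00042772, -0.0007494 ,  0.00034301,  0.00040125,
        0.00014322]), 'joint_torque': array([ 1.65618254e-03, -5.59825408e+01, -4.91771293e+01,  7.71759124e-02,
        3.50049161e-02, -1.94323961e-04]), 'tool_pos': array([0.22774127, 0.55454664, 0.24262144]), 'orientation': array([-6.08288364e-01, -3.08161904e+00,  2.70848761e-03]), 'force': array([ 0.49589001, -0.76323366, -0.15471679]), 'wrist_torque': array([-0.01622773, -0.04438812, -0.0110251 ]), 'gripper_force': 0.0, 'opening': 0.09302095383869335}
top {'fx': 394.4621323556261, 'fy': 394.4621323556261, 'cx': 318.2628740248329, 'cy': 198.99595899431876, 'D': array([-0.00033169,  0.        ,  0.        ,  0.        ,  0.        ]), 'eye': array([ 0.45144994, -0.05538762,  1.1291156 ]), 'rotation': array([-2.18492278,  2.16911718, -0.12793031])}
side {'fx': 444.83618693455804, 'fy': 444.83618693455804, 'cx': 323.3305502776975, 'cy': 197.94696399827916, 'D': array([-0.11771517,  0.        ,  0.        ,  0.        ,  0.        ]), 'eye': array([ 0.24608353, -0.6593802 ,  0.76879855]), 'rotation': array([-2.36433618,  0.54309567, -0.21675121])}
{'fx': 299.47437946159675, 'fy': 299.47437946159675, 'cx': 319.94585482138615, 'cy': 197.20578732668113, 'D': array([-0.02769705,  0.        ,  0.        ,  0.        ,  0.        ]), 'eye': array([0.15732777, 0.5844721 , 0.38466201]), 'rotation': array([2.4105891 , 1.6160819 , 0.22428228])}
```

View pics/top0.png

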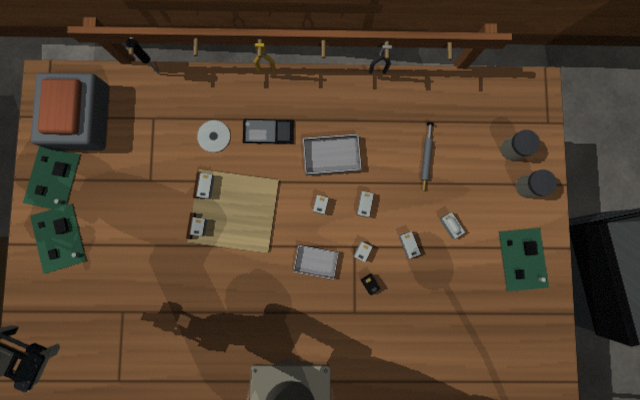

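View pics/side0.png

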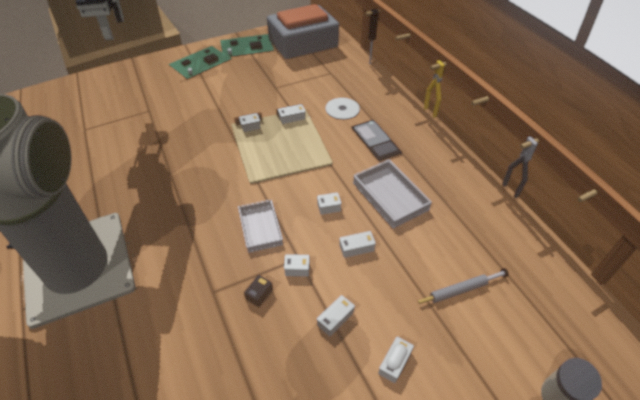

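Candidates in the top view: the tin is either the upper tray (332,155), about 58x37 px or 165x105 mm, or the lower one (317,261), about 45x30 px or 128x86 mm. The upper one fits. Bright short cells are at (321,204) and (363,252); the black one at (371,284) is the look-alike. Long cells are at (366,204) and (410,245), and the swollen cell is at (453,225). Next I rectify and confirm in an enlarged crop.

```bash
cat > h.py <<'E'
import numpy as np, cv2
from scipy.spatial.transform import Rotation as Ro
from plant import robot
def proj(m,P):
    R=Ro.from_rotvec(m["rotation"]).as_matrix()
    K=np.array([[m["fx"],0,m["cx"]],[0,m["fy"],m["cy"]],[0,0,1]])
    p,_=cv2.projectPoints(np.float64(P).reshape(-1,3),cv2.Rodrigues(R.T)[0],-R.T@m["eye"],K,m["D"])
    return p[:,0]
def ortho(im,m,z,x0,x1,y0,y1,mm=1.0):
    "rows: x falling downward, columns: y falling to the right"
    xs=np.arange(x1,x0,-mm/1000);ys=np.arange(y1,y0,-mm/1000)
    Y,X=np.meshgrid(ys,xs)
    p=proj(m,np.stack([X,Y,0*X+z],-1)).reshape(*X.shape,2).astype(np.float32)
    return cv2.remap(im,p[...,0],p[...,1],cv2.INTER_LINEAR)
def mask(o,v=110,s=60):
    h=cv2.cvtColor(o,cv2.COLOR_BGR2HSV)
    return cv2.morphologyEx(((h[...,2]>v)&(h[...,1]<s)).astype(np.uint8)*255,cv2.MORPH_CLOSE,np.ones((9,9)))
def rects(o,x1,y1,mm=1.0,amin=900,amax=4500,**k):
    out=[]
    for c in cv2.findContours(mask(o,**k),cv2.RETR_EXTERNAL,cv2.CHAIN_APPROX_NONE)[0]:
        if not amin<cv2.contourArea(c)*mm*mm<amax: continue
        b=cv2.boxPoints(cv2.minAreaRect(c))*mm/1000
        w=np.stack([x1-b[:,1],y1-b[:,0]],1); e=[w[1]-w[0],w[2]-w[1]]
        L=sorted(e,key=np.linalg.norm)
        out.append((*np.round(w.mean(0),4),*np.round([np.linalg.norm(L[1])*1e3,np.linalg.norm(L[0])*1e3],1),round(float(np.arctan2(L[1][1],L[1][0])%np.pi),3)))
    return out
E
python3 - <<'E'
from h import *
im=cv2.imread("pics/top0.png");m=robot.camera_model("top")
o=ortho(im,m,.028,.25,.75,-.5,.35)
for r in rects(o,.75,.35):print(r)
s=robot.read_state();R=Ro.from_rotvec(s["orientation"]).as_matrix();print(R.round(3))
k=mask(o);o[cv2.morphologyEx(k,cv2.MORPH_GRADIENT,np.ones((3,3)))>0]=(0,0,255)
for i in range(0,850,50):cv2.putText(o,f"{350-i}",(i,8),0,.3,(0,255,0))
for i in range(0,500,50):cv2.putText(o,f"{750-i}",(0,i+4),0,.3,(0,255,0))
cv2.imwrite("pics/o1.png",o[:,:800])
E
```

```text
(np.float32(0.4186), np.float32(-0.1969), np.float32(49.0), np.float32(35.3), 2.705)
(np.float32(0.4381), np.float32(-0.3286), np.float32(69.8), np.float32(34.6), 0.355)
(np.float32(0.4848), np.float32(0.2627), np.float32(49.6), np.float32(32.4), 3.017)
(np.float32(0.4935), np.float32(-0.4507), np.float32(69.2), np.float32(34.5), 0.569)
(np.float32(0.5491), np.float32(-0.0781), np.float32(50.2), np.float32(34.2), 2.897)
(np.float32(0.5517), np.float32(-0.2042), np.float32(70.3), np.float32(34.9), 2.956)
(np.float32(0.6011), np.float32(0.2481), np.float32(69.2), np.float32(33.5), 3.017)
(np.float32(0.7225), np.float32(0.227), np.float32(92.0), np.float32(55.0), 1.571)
[[-0.925  0.38  -0.001]
 [ 0.38   0.925 -0.001]
 [ 0.    -0.002 -1.   ]]
```

View pics/o1.png

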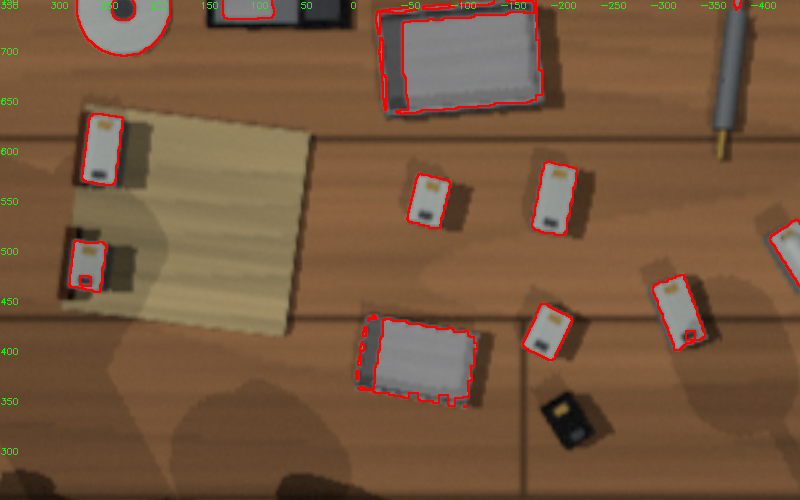

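Confirmed: the tin measures about 163x105 mm. The loose sound cells are two longs at (0.552,-0.204) and (0.438,-0.329) and two shorts at (0.549,-0.078) and (0.419,-0.197). The swollen cell is at (0.49,-0.45). Row axis angle is about -0.125 rad.

```bash
cat >> h.py <<'E'
def go(x,y,z,yaw,cur=None,n=None):
    "print per-call end shifts (tool mm, rad) leading from the measured pose to the target"
    s=robot.read_state()
    if cur is None:
        R=Ro.from_rotvec(s["orientation"]).as_matrix(); cur=(*s["tool_pos"],np.arctan2(R[1,1],R[0,1]))
    p=np.array(cur[:3]);a=cur[3];q=np.array([x,y,z]);da=yaw-a; da-=np.pi*round(da/np.pi)
    if abs(da)>1.57:pass
    n=n or int(max(np.ceil(np.linalg.norm(q-p)/.22),np.ceil(abs(da)/.7),1))
    for k in range(n):
        ak=a+da*k/n; d=(q-p)/n*1000
        print("call",k+1,np.round([-np.sin(ak)*d[0]+np.cos(ak)*d[1],np.cos(ak)*d[0]+np.sin(ak)*d[1],-d[2]],1),"turn",round(-da/n,3))
    return (*q,a+da)
E
python3 - <<'E'
from h import *
im=cv2.imread("pics/top0.png");m=robot.camera_model("top")
o=ortho(im,m,.036,.4,.7,.1,.35,.5)
for r in rects(o,.7,.35,.5):print(r)
c=go(.5517,-.2042,.15,-.185)
E
```

```text
(np.float32(0.4848), np.float32(0.2604), np.float32(50.0), np.float32(32.4), 3.024)
(np.float32(0.5999), np.float32(0.2459), np.float32(69.3), np.float32(33.5), 3.016)
call 1 [-147.  -144.7   23.2] turn 0.341
call 2 [-187.   -87.1   23.2] turn 0.341
call 3 [-205.3  -19.5   23.2] turn 0.341
call 4 [-200.    50.4   23.2] turn 0.341
```

>>> arm_command:
  increments: "0 -29 -29 5 0.07; 0 -59 -58 9 0.14; 0 -88 -87 14 0.2; 0 -118 -116 19 0.27; 0 -147 -145 23 0.341"
  grip_force: 30

```text
t: 0.6
tool_pos: [0.3089, 0.3633, 0.2198]
orientation: [-1.126, -2.933, 0.001]
force: [0.6, -0.5, 0.5]
opening: 0.0931
gripper_force: 0.0
```

>>> arm_command:
  increments: "0 -37 -17 5 0.07; 0 -75 -35 9 0.14; 0 -112 -52 14 0.2; 0 -150 -70 19 0.27; 0 -187 -87 23 0.341"

```text
t: 1.1
tool_pos: [0.3901, 0.1737, 0.1971]
orientation: [-1.608, -2.699, 0.001]
force: [-0.0, 1.0, -0.6]
opening: 0.0931
gripper_force: 0.0
```

>>> arm_command:
  increments: "0 -41 -4 5 0.07; 0 -82 -8 9 0.14; 0 -123 -12 14 0.2; 0 -164 -16 19 0.27; 0 -205 -20 23 0.341"

```text
t: 1.6
tool_pos: [0.4706, -0.0158, 0.1741]
orientation: [-2.043, -2.386, 0.0]
force: [0.9, -0.7, 0.4]
opening: 0.093
gripper_force: 0.0
```

>>> arm_command:
  increments: "0 -40 10 5 0.07; 0 -80 20 9 0.14; 0 -120 30 14 0.2; 0 -160 40 19 0.27; 0 -200 50 23 0.341"

```text
t: 2.1
tool_pos: [0.5514, -0.2053, 0.1507]
orientation: [-2.417, -2.005, 0.001]
force: [0.5, 0.5, -0.4]
opening: 0.0928
gripper_force: 0.0
```

```bash
cat >> h.py <<'E'
def look(x,y,z=.028,r=.1,save=None,**k):
    "wrist camera: rectangles of cell tops around (x,y)"
    m=robot.camera_model("wrist");im=robot.read_camera("wrist")
    o=ortho(im,m,z,x-r,x+r,y-r,y+r,.5)
    for q in rects(o,x+r,y+r,.5,**k):print([round(float(v),4) for v in q])
    if save:cv2.imwrite(f"pics/{save}.png",np.hstack([cv2.resize(im,(400,250)),cv2.resize(o,(250,250))]))
def st():
    s=robot.read_state();R=Ro.from_rotvec(s["orientation"]).as_matrix()
    print(round(s["t"],2),s["tool_pos"].round(4),"yaw",round(np.arctan2(R[1,1],R[0,1]),3),"F",s["force"].round(1),"op",round(s["opening"],4),"g",round(s["gripper_force"],1))
E
python3 - <<'E'
from h import *
st();look(.5517,-.2042,save="w1");st()
E
```

```text
2.1 [ 0.5514 -0.2053  0.1507] yaw -0.186 F [ 0.5  0.5 -0.4] op 0.0928 g 0.0
[0.5548, -0.208, 69.1, 42.2, 2.938]
2.15 [ 0.5524 -0.2105  0.1496] yaw -0.193 F [-5.7 -1.6  0.3] op 0.0931 g 0.0
```

View pics/w1.png

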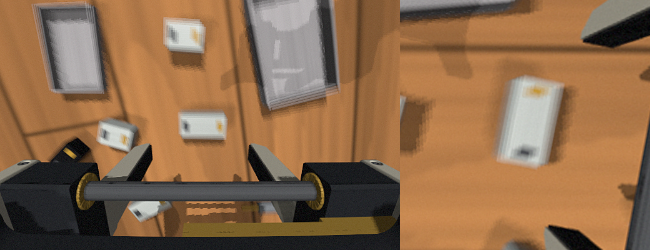

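The wrist view is oblique; the long cell sits below the gripper at about (203,125), and the arm was still moving when the picture was taken. The top camera is accurate enough, since the end grasp centres the cell.

>>> arm_command:
  increments: "0 0 0 0 0; 0 0 0 0 0"

```text
t: 2.35
tool_pos: [0.5509, -0.2035, 0.151]
orientation: [-2.414, -2.008, 0.001]
force: [-0.6, 0.3, -0.3]
opening: 0.0932
gripper_force: 0.0
```

```bash
python3 - <<'E'
from h import *
st();look(.5517,-.2042);look(.5517,-.2042,v=170)
go(.552,-.205,.03,-.19,n=1)
E
```

```text
2.35 [ 0.5509 -0.2035  0.151 ] yaw -0.183 F [-0.6  0.3 -0.3] op 0.0932 g 0.0
[0.5531, -0.2014, 68.0, 39.1, 2.954]
[0.5526, -0.2037, 67.4, 33.7, 2.954]
call 1 [ -2.1   1.2 121.6] turn 0.008
```

>>> arm_command:
  increments: "0 0 2 40 0; 0 0 2 80 0; 0 0 2 110 0; 0 0 2 120 0; 0 0 2 120 0"

```text
t: 2.95
tool_pos: [0.5522, -0.2028, 0.0305]
orientation: [-2.412, -2.009, 0.002]
force: [-0.0, 0.2, 0.9]
opening: 0.0932
gripper_force: 0.0
```

>>> arm_command:
  increments: "1 0 0 0 0; 1 0 0 0 0; 1 0 0 0 0; 1 0 0 0 0; 1 0 0 0 0"

```text
t: 3.45
tool_pos: [0.5543, -0.2046, 0.0332]
orientation: [2.414, 2.008, 0.001]
force: [-1.9, 0.9, 7.6]
opening: 0.0678
gripper_force: 30.0
```

>>> arm_command:
  increments: "1 0 0 0 0; 1 0 0 0 0; 1 0 0 0 0; 1 0 0 0 0; 1 0 0 0 0"

```text
t: 3.95
tool_pos: [0.5542, -0.2046, 0.0332]
orientation: [2.414, 2.008, 0.001]
force: [-1.9, 1.1, 5.9]
opening: 0.0676
gripper_force: 30.0
```

>>> arm_command:
  increments: "1 0 0 -20 0; 1 0 0 -40 0; 1 0 0 -60 0; 1 0 0 -80 0; 1 0 0 -80 0"

```text
t: 4.45
tool_pos: [0.5554, -0.2052, 0.1152]
orientation: [2.411, 2.006, 0.004]
force: [0.7, 0.3, -2.1]
opening: 0.0679
gripper_force: 30.0
```

```bash
python3 - <<'E'
from h import *
st()
f=np.array([.5999,.2459]);a=-.124;d=np.array([np.sin(a),-np.cos(a)])
t=f+d*.039;print(t)
c=go(*t,.11,a)
E
```

```text
4.45 [ 0.5554 -0.2052  0.1152] yaw -0.183 F [ 0.7  0.3 -2.1] op 0.0679 g 30.0
[0.59507638 0.20719945]
call 1 [206.3 -18.    2.6] turn -0.03
call 2 [206.8 -11.9   2.6] turn -0.03
```

>>> arm_command:
  increments: "1 41 -4 0 0; 1 82 -7 0 0; 1 123 -11 1 -0.01; 1 164 -14 2 -0.02; 1 206 -18 2 -0.03"

```text
t: 4.95
tool_pos: [0.5724, 0.0032, 0.1081]
orientation: [-2.384, -2.044, 0.002]
force: [0.3, -0.1, -1.4]
opening: 0.0677
gripper_force: 30.0
```

>>> arm_command:
  increments: "1 45 -3 0 0; 1 90 -5 0 0; 1 135 -8 1 -0.01; 1 175 -10 2 -0.02; 1 207 -12 2 -0.03"

```text
t: 5.45
tool_pos: [0.5919, 0.2104, 0.1059]
orientation: [-2.351, -2.082, 0.002]
force: [0.7, 0.2, -1.2]
opening: 0.0676
gripper_force: 30.0
```

>>> arm_command:
  increments: "1 0 0 0 0; 1 0 0 0 0; 1 0 0 0 0"

```text
t: 5.75
tool_pos: [0.5924, 0.207, 0.1066]
orientation: [-2.354, -2.08, 0.002]
force: [-1.0, -0.4, -1.5]
opening: 0.0678
gripper_force: 30.0
```

```bash
python3 - <<'E'
from h import *
st()
look(.56,.25,z=.036,r=.12,v=170,save="w2")
f=np.array([.5999,.2459]);a=-.124;d=np.array([np.sin(a),-np.cos(a)])
go(*(f+d*.039),.045,a)
E
```

```text
5.75 [0.5924 0.207  0.1066] yaw -0.124 F [-1.  -0.4 -1.5] op 0.0678 g 30.0
[0.4841, 0.2616, 47.1, 34.0, 3.013]
[0.6001, 0.2474, 67.0, 32.6, 3.017]
call 1 [ 0.7  2.4 61.9] turn -0.0
```

View pics/w2.png

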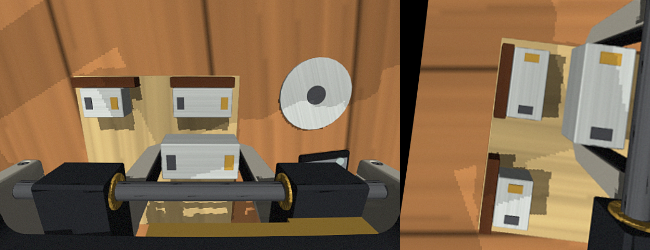

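Held long cell shows at (200,155) in the wrist view, with both fixed cells and their stops at (105,100) and (203,100); aligned, gap open.

>>> arm_command:
  increments: "1 0 2 30 0; 1 0 2 50 0; 1 0 2.5 60 0; 1 0 2.5 64 0; 1 0 2.5 64 0"

```text
t: 6.3
tool_pos: [0.5954, 0.2072, 0.0436]
orientation: [-2.355, -2.08, 0.0]
force: [0.8, -0.3, -2.3]
opening: 0.0676
gripper_force: 30.0
```

>>> arm_command:
  increments: "1 2 0 0 0; 1 4 0 0 0; 1 5 0 0 0; 1 6 0 0 0; 1 6 0 0 0"

```text
t: 6.8
tool_pos: [0.5967, 0.2129, 0.0445]
orientation: [2.352, 2.08, -0.0]
force: [-0.5, -6.3, 1.1]
opening: 0.0677
gripper_force: 30.0
```

>>> arm_command:
  increments: "1 1 0 0 0; 1 1 0 0 0; 1 1 0 0 0"

```text
t: 7.1
tool_pos: [0.5967, 0.213, 0.0444]
orientation: [2.352, 2.079, -0.002]
force: [-1.5, -9.4, 3.0]
opening: 0.0676
gripper_force: 30.0
```

```bash
python3 - <<'E'
from h import *
st()
look(.56,.25,z=.036,r=.12,v=170)
f=np.array([.6001,.2468]);a=-.1245;d=np.array([np.sin(a),-np.cos(a)])
go(*(f+d*.034),.0415,a)
E
```

```text
7.1 [0.5967 0.213  0.0444] yaw -0.123 F [-1.5 -9.4  3. ] op 0.0676 g 30.0
[0.4842, 0.2616, 47.3, 33.7, 3.012]
call 1 [-0.  -0.9  3. ] turn 0.001
```

>>> arm_command:
  increments: "1 -2 -1 0 0; 1 -2 -1 2 0; 1 -2 -1 3 0; 1 -2 -1 4 0; 1 -2 -1 4 0"

```text
t: 7.65
tool_pos: [0.5951, 0.2131, 0.0412]
orientation: [2.353, 2.081, -0.0]
force: [-6.8, -3.5, 12.9]
opening: 0.0682
gripper_force: 30.0
```

```bash
python3 - <<'E'
from h import *
st()
E
```

```text
7.65 [0.5951 0.2131 0.0412] yaw -0.123 F [-6.8 -3.5 12.9] op 0.0682 g 30.0
```

>>> arm_command:
  increments: "1 1 0 -1 0; 1 3 0 -1 0; 1 3 0 -1 0; 1 3 0 -1 0"

```text
t: 8.05
tool_pos: [0.5951, 0.2133, 0.0413]
orientation: [2.352, 2.079, -0.006]
force: [-6.9, -14.9, 10.1]
opening: 0.068
gripper_force: 30.0
```

>>> arm_command:
  increments: "0 0 0 0 0; 0 0 0 0 0; 0 0 0 0 0; 0 0 0 0 0"

```text
t: 8.45
tool_pos: [0.5953, 0.2163, 0.0406]
orientation: [-2.353, -2.081, -0.0]
force: [-0.6, -0.7, -0.1]
opening: 0.0918
gripper_force: 0.0
```

>>> arm_command:
  increments: "0 0 0 -30 0; 0 0 0 -60 0; 0 -20 0 -90 0; 0 -60 0 -110 0; 0 -100 0 -110 0"

```text
t: 8.95
tool_pos: [0.5853, 0.1167, 0.1551]
orientation: [2.349, 2.081, 0.009]
force: [1.4, 0.3, 0.2]
opening: 0.0931
gripper_force: 0.0
```

>>> arm_command:
  increments: "0 0 0 0 0; 0 0 0 0 0; 0 0 0 0 0"

```text
t: 9.25
tool_pos: [0.5829, 0.1174, 0.1503]
orientation: [-2.353, -2.081, 0.0]
force: [-0.3, 0.1, -0.1]
opening: 0.093
gripper_force: 0.0
```

```bash
python3 - <<'E'
from h import *
st()
look(.56,.2,z=.036,r=.14,v=170,save="w3")
im=robot.read_camera("top");m=robot.camera_model("top")
for r in rects(ortho(im,m,.028,.25,.75,-.5,.1,.5),.75,.1,.5):print([round(float(v),4) for v in r])
print("long2");go(.438,-.3286,.15,.355)
print("short");go(.5491,-.0781,.15,-.245)
E
```

```text
9.25 [0.5829 0.1174 0.1503] yaw -0.123 F [-0.3  0.1 -0.1] op 0.093 g 0.0
[0.4839, 0.2619, 46.8, 32.2, 3.015]
[0.5973, 0.2308, 66.3, 66.2, 3.011]
[0.4186, -0.1969, 49.4, 36.1, 2.69]
[0.4936, -0.4502, 70.5, 36.2, 0.565]
long2
call 1 [-1.535e+02 -2.990e+01  1.000e-01] turn -0.159
call 2 [-1.469e+02 -5.380e+01  1.000e-01] turn -0.159
call 3 [-1.365e+02 -7.640e+01  1.000e-01] turn -0.159
short
call 1 [-198.5   -9.7    0.2] turn 0.123
```

View pics/w3.png

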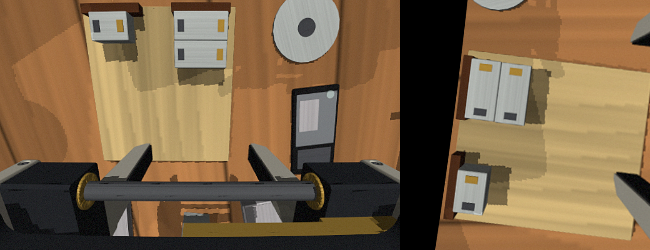

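Long cell is seated flush (joined block at (200,40)). The second long cell dropped out of the top detection, so I look.

```bash
python3 - <<'E'
from h import *
im=robot.read_camera("top");m=robot.camera_model("top")
o=ortho(im,m,.028,.25,.75,-.5,.1,1)
for r in rects(o,.75,.1,1,v=100,s=80):print([round(float(v),4) for v in r])
for i in range(0,600,50):cv2.putText(o,f"{100-i}",(i,8),0,.3,(0,255,0))
for i in range(0,500,50):cv2.putText(o,f"{750-i}",(0,i+4),0,.3,(0,255,0))
cv2.imwrite("pics/o2.png",o)
E
```

```text
[0.4182, -0.1966, 50.1, 37.6, 2.678]
[0.4382, -0.3286, 68.7, 19.9, 0.278]
[0.4928, -0.4484, 71.8, 42.0, 0.559]
[0.6876, -0.3793, 126.7, 9.4, 3.024]
```

View pics/o2.png

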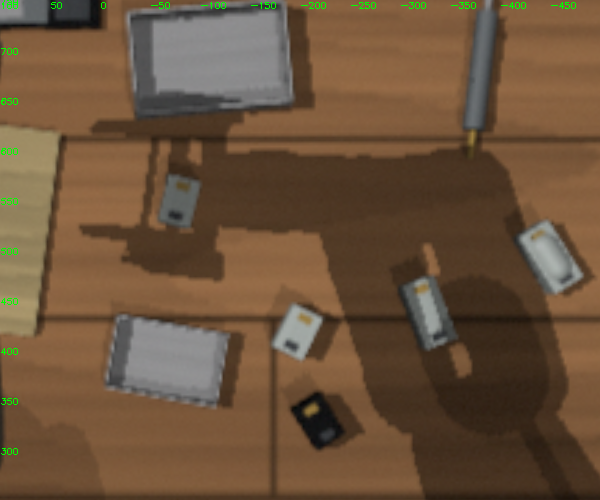

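Everything is where it was; the cells were only in the arm's shadow. Next: the short cell at (0.549,-0.078).

>>> arm_command:
  increments: "0 -40 -2 0 0.02; 0 -80 -4 0 0.05; 0 -120 -6 0 0.07; 0 -160 -8 0 0.1; 0 -198 -10 0 0.123"

```text
t: 9.9
tool_pos: [0.5486, -0.0794, 0.1505]
orientation: [-2.477, -1.932, 0.0]
force: [0.5, 0.4, -1.0]
opening: 0.0928
gripper_force: 0.0
```

>>> arm_command:
  increments: "0 0 0 0 0; 0 0 0 0 0; 0 0 0 0 0"

```text
t: 10.2
tool_pos: [0.5491, -0.0774, 0.1505]
orientation: [-2.475, -1.933, -0.0]
force: [0.1, -0.2, -0.4]
opening: 0.0931
gripper_force: 0.0
```

```bash
python3 - <<'E'
from h import *
st();look(.5491,-.0781,v=170,amin=800);look(.5491,-.0781,v=110,amin=800)
go(.5491,-.0781,.031,-.245,n=1)
E
```

```text
10.2 [ 0.5491 -0.0774  0.1505] yaw -0.245 F [ 0.1 -0.2 -0.4] op 0.0931 g 0.0
[0.5499, -0.0776, 47.5, 33.5, 2.9]
[0.5507, -0.0754, 48.1, 38.8, 2.897]
[0.6329, -0.1036, 148.0, 32.5, 1.571]
call 1 [ -0.9   0.2 119.5] turn 0.001
```

>>> arm_command:
  increments: "0 0 1 40 0; 0 0 1 80 0; 0 0 1 110 0; 0 0 1 119 0; 0 0 1 119 0"

```text
t: 10.8
tool_pos: [0.5487, -0.0778, 0.0303]
orientation: [-2.474, -1.932, 0.003]
force: [0.1, -0.2, 0.2]
opening: 0.0929
gripper_force: 0.0
```

>>> arm_command:
  increments: "1 0 0 0 0; 1 0 0 0 0; 1 0 0 0 0; 1 0 0 0 0; 1 0 0 0 0"

```text
t: 11.3
tool_pos: [0.5502, -0.0791, 0.0323]
orientation: [2.477, 1.931, 0.001]
force: [-0.3, -0.3, -0.7]
opening: 0.0576
gripper_force: 0.0
```

>>> arm_command:
  increments: "1 0 0 0 0; 1 0 0 0 0; 1 0 0 0 0; 1 0 0 0 0; 1 0 0 0 0"

```text
t: 11.8
tool_pos: [0.5499, -0.079, 0.0318]
orientation: [2.477, 1.932, 0.0]
force: [-0.5, 0.2, 3.3]
opening: 0.0477
gripper_force: 30.0
```

>>> arm_command:
  increments: "1 0 0 -20 0; 1 0 0 -40 0; 1 0 0 -60 0; 1 0 0 -80 0; 1 0 0 -80 0"

```text
t: 12.3
tool_pos: [0.5518, -0.0793, 0.1145]
orientation: [2.474, 1.93, 0.005]
force: [0.5, 0.5, -1.2]
opening: 0.0478
gripper_force: 30.0
```

>>> arm_command:
  increments: "1 0 0 0 0; 1 0 0 0 0"

```text
t: 12.5
tool_pos: [0.5488, -0.0787, 0.1099]
orientation: [-2.476, -1.931, 0.002]
force: [0.1, -0.4, -1.5]
opening: 0.0478
gripper_force: 30.0
```

```bash
python3 - <<'E'
from h import *
st()
f=np.array([.4841,.2612]);a=-.1245;d=np.array([np.sin(a),-np.cos(a)])
print(f+d*.04);c=go(*(f+d*.04),.11,a)
E
```

```text
12.5 [ 0.5488 -0.0787  0.1099] yaw -0.246 F [ 0.1 -0.4 -1.5] op 0.0478 g 30.0
[0.47913286 0.2215096 ]
call 1 [ 1.371e+02 -7.030e+01 -1.000e-01] turn -0.061
call 2 [ 1.411e+02 -6.190e+01 -1.000e-01] turn -0.061
```

>>> arm_command:
  increments: "1 27 -14 0 -0.01; 1 55 -28 0 -0.02; 1 82 -42 0 -0.03; 1 110 -56 0 -0.05; 1 137 -70 0 -0.061"

```text
t: 13.0
tool_pos: [0.5139, 0.0721, 0.1099]
orientation: [-2.415, -2.006, 0.003]
force: [-0.3, 0.2, -0.3]
opening: 0.0479
gripper_force: 30.0
```

>>> arm_command:
  increments: "1 32 -14 0 -0.01; 1 64 -28 0 -0.02; 1 95 -42 0 -0.03; 1 122 -54 0 -0.05; 1 141 -62 0 -0.061"

```text
t: 13.5
tool_pos: [0.4786, 0.2225, 0.1099]
orientation: [-2.352, -2.081, 0.004]
force: [0.4, 0.3, -0.9]
opening: 0.0478
gripper_force: 30.0
```

>>> arm_command:
  increments: "1 0 0 0 0; 1 0 0 20 0; 1 0 0 40 0; 1 0 0 40 0; 1 0 0 40 0"

```text
t: 14.0
tool_pos: [0.4796, 0.2201, 0.0708]
orientation: [-2.355, -2.078, 0.004]
force: [-0.1, 1.0, -0.8]
opening: 0.0476
gripper_force: 30.0
```

```bash
python3 - <<'E'
from h import *
st()
f=np.array([.4841,.2612]);a=-.1245;d=np.array([np.sin(a),-np.cos(a)])
c=go(*(f+d*.0395),.0415,a)
E
```

```text
14.0 [0.4796 0.2201 0.0708] yaw -0.125 F [-0.1  1.  -0.8] op 0.0476 g 30.0
call 1 [ 1.9 -0.6 29.3] turn -0.0
```

>>> arm_command:
  increments: "1 0 -0.5 15 0; 1 0 -0.5 25 0; 1 0 -0.5 29 0; 1 0 -0.5 30 0; 1 0 -0.5 30 0"

```text
t: 14.5
tool_pos: [0.4797, 0.221, 0.0415]
orientation: [-2.355, -2.079, 0.0]
force: [0.4, -1.1, -1.4]
opening: 0.0475
gripper_force: 30.0
```

>>> arm_command:
  increments: "1 2 0 0 0; 1 4 0 0 0; 1 6 0 0 0; 1 7 0 0 0; 1 7 0 0 0"

```text
t: 15.0
tool_pos: [0.4808, 0.2268, 0.0419]
orientation: [2.353, 2.078, -0.003]
force: [-0.6, -6.7, 2.7]
opening: 0.0476
gripper_force: 30.0
```

>>> arm_command:
  increments: "1 1 0 0 0; 1 1 0 0 0; 1 1 0 0 0"

```text
t: 15.3
tool_pos: [0.4808, 0.2269, 0.0419]
orientation: [2.353, 2.078, -0.005]
force: [-1.4, -13.1, 5.4]
opening: 0.0477
gripper_force: 30.0
```

>>> arm_command:
  increments: "1 -3 0 0 0; 1 -3 0 1 0; 1 -3 0 2 0; 1 -3 0 2.5 0; 1 -3 0 2.5 0"

```text
t: 15.8
tool_pos: [0.4806, 0.2264, 0.0398]
orientation: [2.354, 2.08, 0.0]
force: [-3.1, -2.1, 6.0]
opening: 0.0479
gripper_force: 30.0
```

>>> arm_command:
  increments: "1 1 0 0 0; 1 3 0 -0.5 0; 1 4 0 -0.5 0; 1 4 0 -0.5 0"

```text
t: 16.2
tool_pos: [0.4807, 0.227, 0.0398]
orientation: [2.352, 2.078, -0.008]
force: [-3.5, -18.4, 10.4]
opening: 0.0475
gripper_force: 30.0
```

>>> arm_command:
  increments: "0 0 0 0 0; 0 0 0 0 0; 0 0 0 0 0; 0 0 0 0 0"

```text
t: 16.6
tool_pos: [0.4809, 0.2304, 0.0397]
orientation: [-2.354, -2.08, -0.0]
force: [0.4, -0.3, 0.8]
opening: 0.0754
gripper_force: 0.0
```

>>> arm_command:
  increments: "0 0 0 -30 0; 0 0 0 -60 0; 0 -20 0 -90 0; 0 -60 0 -110 0; 0 -100 0 -110 0"

```text
t: 17.1
tool_pos: [0.4706, 0.1308, 0.1536]
orientation: [2.35, 2.08, 0.009]
force: [1.2, -0.1, 0.7]
opening: 0.0929
gripper_force: 0.0
```

>>> arm_command:
  increments: "0 0 0 0 0; 0 0 0 0 0; 0 0 0 0 0"

```text
t: 17.4
tool_pos: [0.4685, 0.1315, 0.1494]
orientation: [-2.354, -2.079, -0.0]
force: [-0.5, -0.6, 0.1]
opening: 0.0925
gripper_force: 0.0
```

```bash
python3 - <<'E'
from h import *
st()
look(.54,.2,z=.036,r=.14,v=170,amax=6000,save="w4")
im=robot.read_camera("top");m=robot.camera_model("top")
for r in rects(ortho(im,m,.028,.25,.75,-.5,.1,.5),.75,.1,.5,v=90):print([round(float(v),4) for v in r])
print("short");go(.4186,-.1969,.15,2.69-np.pi)
E
```

```text
17.4 [0.4685 0.1315 0.1494] yaw -0.124 F [-0.5 -0.6  0.1] op 0.0925 g 0.0
[0.4827, 0.2452, 66.3, 46.5, 1.45]
[0.5976, 0.2308, 66.4, 65.7, 3.014]
[0.3876, -0.0671, 113.8, 73.4, 1.397]
[0.4167, -0.1963, 47.5, 35.3, 2.666]
[0.4374, -0.3302, 65.2, 31.4, 0.356]
[0.4927, -0.4481, 71.5, 42.4, 0.557]
[0.6865, -0.3779, 129.5, 15.5, 3.022]
[0.7395, 0.077, 46.0, 21.0, 1.571]
short
call 1 [-166.1   -4.6   -0.4] turn 0.164
call 2 [-164.6   22.7   -0.4] turn 0.164
```

View pics/w4.png

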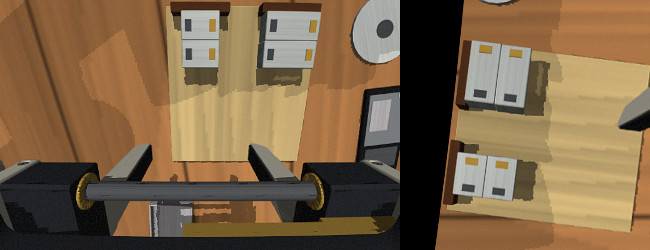

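Both pairs are flush ((200,40) short row, (290,40) long row). Next: the short cell at (0.418,-0.197). The black look-alike lies nearby, so I descend with a narrower opening.

>>> arm_command:
  increments: "0 -33 -1 0 0.03; 0 -66 -2 0 0.06; 0 -100 -3 0 0.1; 0 -133 -4 0 0.13; 0 -166 -5 0 0.164"

```text
t: 18.0
tool_pos: [0.4429, -0.0336, 0.1494]
orientation: [-2.516, -1.88, 0.0]
force: [1.3, -0.6, -0.4]
opening: 0.0931
gripper_force: 0.0
```

>>> arm_command:
  increments: "0.33 -38 5 0 0.03; 0.33 -76 10 0 0.06; 0.33 -110 15 0 0.1; 0.33 -140 19 0 0.13; 0.33 -165 23 0 0.164"

```text
t: 18.5
tool_pos: [0.4182, -0.1989, 0.1494]
orientation: [-2.663, -1.666, 0.0]
force: [0.3, -0.4, 0.3]
opening: 0.0627
gripper_force: 0.0
```

>>> arm_command:
  increments: "0.33 0 0 0 0; 0.33 0 0 0 0; 0.33 0 0 0 0; 0.33 0 0 0 0"

```text
t: 18.9
tool_pos: [0.4185, -0.1969, 0.1495]
orientation: [-2.661, -1.67, -0.0]
force: [1.3, 0.9, -0.2]
opening: 0.0623
gripper_force: 0.0
```

```bash
python3 - <<'E'
from h import *
st();look(.4186,-.1969,v=170,r=.08,amin=800)
go(.4186,-.1969,.031,-.441,n=1)
E
```

```text
18.9 [ 0.4185 -0.1969  0.1495] yaw -0.45 F [ 1.3  0.9 -0.2] op 0.0623 g 0.0
[0.4186, -0.1969, 47.4, 33.5, 2.678]
call 1 [  0.2   0.  118.6] turn -0.009
```

>>> arm_command:
  increments: "0.33 0 0 40 0; 0.33 0 0 80 0; 0.33 0 0 110 0; 0.33 0 0 118 0; 0.33 0 0 118 0"

```text
t: 19.45
tool_pos: [0.4174, -0.197, 0.0307]
orientation: [-2.66, -1.667, 0.002]
force: [0.7, -0.4, -0.2]
opening: 0.0626
gripper_force: 0.0
```

>>> arm_command:
  increments: "1 0 0 0 0; 1 0 0 0 0; 1 0 0 0 0; 1 0 0 0 0; 1 0 0 0 0"

```text
t: 19.95
tool_pos: [0.4197, -0.1989, 0.0336]
orientation: [2.66, 1.666, 0.003]
force: [-0.3, 1.4, 7.1]
opening: 0.0477
gripper_force: 30.0
```

>>> arm_command:
  increments: "1 0 0 -20 0; 1 0 0 -40 0; 1 0 0 -60 0; 1 0 0 -80 0; 1 0 0 -80 0"

```text
t: 20.45
tool_pos: [0.4204, -0.1994, 0.1153]
orientation: [2.658, 1.664, 0.005]
force: [-0.0, -0.6, -2.0]
opening: 0.048
gripper_force: 30.0
```

>>> arm_command:
  increments: "1 0 0 0 0; 1 0 0 0 0"

```text
t: 20.65
tool_pos: [0.4175, -0.1977, 0.1105]
orientation: [-2.662, -1.666, 0.001]
force: [-0.1, -0.8, -2.7]
opening: 0.0479
gripper_force: 30.0
```

```bash
python3 - <<'E'
from h import *
st()
f=np.array([.4841,.2612]);a=-.1245;d=np.array([np.sin(a),-np.cos(a)])
c=go(*(f+d*.074),.11,a)
E
```

```text
20.65 [ 0.4175 -0.1977  0.1105] yaw -0.452 F [-0.1 -0.8 -2.7] op 0.0479 g 30.0
call 1 [185.9 -58.4   0.2] turn -0.164
call 2 [192.9 -27.3   0.2] turn -0.164
```

>>> arm_command:
  increments: "1 37 -12 0 -0.03; 1 74 -23 0 -0.06; 1 111 -35 0 -0.1; 1 148 -46 0 -0.13; 1 186 -58 0 -0.164"

```text
t: 21.15
tool_pos: [0.4464, -0.0039, 0.1103]
orientation: [-2.515, -1.88, 0.002]
force: [0.6, -0.8, -1.9]
opening: 0.0479
gripper_force: 30.0
```

>>> arm_command:
  increments: "1 42 -6 0 -0.03; 1 84 -12 0 -0.06; 1 126 -18 0 -0.1; 1 166 -23 0 -0.13; 1 193 -27 0 -0.164"

```text
t: 21.65
tool_pos: [0.4753, 0.1896, 0.1101]
orientation: [-2.351, -2.082, 0.003]
force: [0.4, 0.1, -2.5]
opening: 0.048
gripper_force: 30.0
```

>>> arm_command:
  increments: "1 0 0 0 0; 1 0 0 20 0; 1 0 0 40 0; 1 0 0 40 0; 1 0 0 40 0"

```text
t: 22.15
tool_pos: [0.4752, 0.1864, 0.0707]
orientation: [-2.355, -2.078, 0.004]
force: [0.3, 0.2, -1.2]
opening: 0.0478
gripper_force: 30.0
```

```bash
python3 - <<'E'
from h import *
st()
f=np.array([.4841,.2612]);a=-.1245;d=np.array([np.sin(a),-np.cos(a)])
c=go(*(f+d*.0735),.0415,a)
E
```

```text
22.15 [0.4752 0.1864 0.0707] yaw -0.125 F [ 0.3  0.2 -1.2] op 0.0478 g 30.0
call 1 [ 1.8 -0.5 29.2] turn -0.0
```

>>> arm_command:
  increments: "1 0 -0.5 15 0; 1 0 -0.5 25 0; 1 0 -0.5 28 0; 1 0 -0.5 28.5 0; 1 0 -0.5 28.5 0"

```text
t: 22.65
tool_pos: [0.4758, 0.1874, 0.0432]
orientation: [2.355, 2.08, -0.0]
force: [-0.6, 0.9, -1.9]
opening: 0.0479
gripper_force: 30.0
```

>>> arm_command:
  increments: "1 2 0 0 0; 1 4 0 0 0; 1 6 0 0 0; 1 7 0 0 0; 1 7 0 0 0"

```text
t: 23.15
tool_pos: [0.4767, 0.1928, 0.0434]
orientation: [2.353, 2.079, -0.003]
force: [-0.9, -10.5, 2.6]
opening: 0.0474
gripper_force: 30.0
```

>>> arm_command:
  increments: "1 1 0 0 0; 1 1 0 0 0; 1 1 0 0 0"

```text
t: 23.45
tool_pos: [0.4767, 0.1929, 0.0434]
orientation: [2.352, 2.078, -0.006]
force: [-2.0, -15.6, 5.0]
opening: 0.0477
gripper_force: 30.0
```

>>> arm_command:
  increments: "1 -4 0 0 0; 1 -4 0 1 0; 1 -4 0 2 0; 1 -4 0 2.5 0; 1 -4 0 2.5 0"

```text
t: 23.95
tool_pos: [0.4764, 0.1916, 0.0417]
orientation: [2.354, 2.08, 0.0]
force: [-5.2, -3.1, 10.0]
opening: 0.0476
gripper_force: 30.0
```

>>> arm_command:
  increments: "1 1 0 0 0; 1 3 0 -0.5 0; 1 4.5 0 -0.5 0; 1 4.5 0 -0.5 0"

```text
t: 24.35
tool_pos: [0.4769, 0.1929, 0.0417]
orientation: [2.351, 2.078, -0.007]
force: [-3.4, -19.5, 10.3]
opening: 0.0477
gripper_force: 30.0
```

>>> arm_command:
  increments: "0 0 0 0 0; 0 0 0 0 0; 0 0 0 0 0; 0 0 0 0 0"

```text
t: 24.75
tool_pos: [0.4768, 0.1962, 0.0411]
orientation: [-2.354, -2.08, -0.0]
force: [0.6, -0.1, -0.4]
opening: 0.0754
gripper_force: 0.0
```

>>> arm_command:
  increments: "0 0 0 -30 0; 0 0 0 -60 0; 0 -20 0 -90 0; 0 -60 0 -110 0; 0 -100 0 -110 0"

```text
t: 25.25
tool_pos: [0.4665, 0.0965, 0.1551]
orientation: [2.35, 2.08, 0.008]
force: [1.7, -1.2, 0.4]
opening: 0.0928
gripper_force: 0.0
```

>>> arm_command:
  increments: "0 0 0 0 0; 0 0 0 0 0; 0 0 0 0 0"

```text
t: 25.55
tool_pos: [0.4643, 0.0973, 0.1509]
orientation: [-2.354, -2.079, -0.0]
force: [0.4, -0.3, -0.3]
opening: 0.093
gripper_force: 0.0
```

```bash
python3 - <<'E'
from h import *
st()
look(.54,.2,z=.036,r=.16,v=170,amax=8000,save="w5")
im=robot.read_camera("top");m=robot.camera_model("top")
for r in rects(ortho(im,m,.028,.35,.6,-.5,-.25,.5),.6,-.25,.5,v=90):print([round(float(v),4) for v in r])
print("long");go(.438,-.3286,.15,.355)
E
```

```text
25.55 [0.4643 0.0973 0.1509] yaw -0.124 F [ 0.4 -0.3 -0.3] op 0.093 g 0.0
[0.4797, 0.217, 78.0, 46.9, 1.452]
[0.5962, 0.2204, 66.4, 45.3, 3.017]
[0.4378, -0.33, 65.0, 31.5, 0.358]
[0.4926, -0.4481, 71.5, 42.4, 0.557]
long
call 1 [-213.1   13.1    0.4] turn -0.239
call 2 [-210.1  -37.7    0.4] turn -0.239
```

View pics/w5.png

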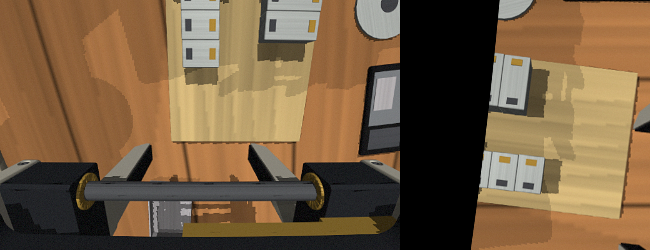

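Short row complete and flush (200,45). Next: the long cell at (0.438,-0.329).

>>> arm_command:
  increments: "0 -43 3 0 -0.05; 0 -85 5 0 -0.1; 0 -128 8 0 -0.14; 0 -170 10 0 -0.19; 0 -213 13 0 -0.239"

```text
t: 26.15
tool_pos: [0.4509, -0.117, 0.151]
orientation: [-2.085, -2.349, -0.0]
force: [1.6, 0.1, 0.2]
opening: 0.0929
gripper_force: 0.0
```

>>> arm_command:
  increments: "0 -44 -8 0 -0.05; 0 -88 -16 0 -0.1; 0 -132 -24 0 -0.14; 0 -174 -31 0 -0.19; 0 -210 -38 0 -0.239"

```text
t: 26.65
tool_pos: [0.4376, -0.3308, 0.1507]
orientation: [-1.792, -2.58, -0.0]
force: [-0.2, -0.6, 0.4]
opening: 0.0927
gripper_force: 0.0
```

>>> arm_command:
  increments: "0 0 0 0 0; 0 0 0 0 0; 0 0 0 0 0; 0 0 0 0 0"

```text
t: 27.05
tool_pos: [0.4378, -0.3279, 0.1509]
orientation: [-1.793, -2.579, -0.0]
force: [0.1, 0.8, -0.1]
opening: 0.0929
gripper_force: 0.0
```

```bash
python3 - <<'E'
from h import *
st();look(.438,-.329,v=170,r=.08);look(.438,-.329,v=130,r=.08)
go(.438,-.329,.031,.356,n=1)
E
```

```text
27.05 [ 0.4378 -0.3279  0.1509] yaw 0.356 F [ 0.1  0.8 -0.1] op 0.0929 g 0.0
[0.4391, -0.329, 67.3, 33.6, 0.369]
[0.4378, -0.3267, 68.1, 39.1, 0.364]
call 1 [ -0.8  -0.  120.2] turn -0.001
```

>>> arm_command:
  increments: "0 -1 0.5 40 0; 0 -1 0.5 80 -0.01; 0 -1 0.5 110 -0.01; 0 -1 0.5 119 -0.01; 0 -1 0.5 119 -0.01"

```text
t: 27.65
tool_pos: [0.4374, -0.3289, 0.031]
orientation: [-1.78, -2.585, -0.001]
force: [0.3, -0.6, 0.0]
opening: 0.093
gripper_force: 0.0
```

>>> arm_command:
  increments: "1 0 0 0 0; 1 0 0 0 0; 1 0 0 0 0; 1 0 0 0 0; 1 0 0 0 0"

```text
t: 28.15
tool_pos: [0.439, -0.3309, 0.0336]
orientation: [1.781, 2.585, -0.0]
force: [-0.6, 0.5, 7.2]
opening: 0.068
gripper_force: 30.0
```

>>> arm_command:
  increments: "1 0 0 0 0; 1 0 0 0 0; 1 0 0 0 0"

```text
t: 28.45
tool_pos: [0.439, -0.3309, 0.0336]
orientation: [1.781, 2.585, -0.0]
force: [0.1, -0.1, 6.9]
opening: 0.0678
gripper_force: 30.0
```

>>> arm_command:
  increments: "1 0 0 -20 0; 1 0 0 -40 0; 1 0 0 -60 0; 1 0 0 -80 0; 1 0 0 -80 0"

```text
t: 28.95
tool_pos: [0.4397, -0.3316, 0.1153]
orientation: [1.78, 2.583, -0.001]
force: [0.5, -0.7, -1.7]
opening: 0.0678
gripper_force: 30.0
```

>>> arm_command:
  increments: "1 0 0 0 0; 1 0 0 0 0"

```text
t: 29.15
tool_pos: [0.4373, -0.3295, 0.1105]
orientation: [-1.781, -2.585, -0.0]
force: [-0.3, -0.4, -2.0]
opening: 0.0677
gripper_force: 30.0
```

```bash
python3 - <<'E'
from h import *
st()
f=np.array([.6001,.2468]);a=-.1245;d=np.array([np.sin(a),-np.cos(a)])
c=go(*(f+d*.074),.11,a)
E
```

```text
29.15 [ 0.4373 -0.3295  0.1105] yaw 0.364 F [-0.3 -0.4 -2. ] op 0.0677 g 30.0
call 1 [138.4 107.5   0.2] turn 0.163
call 2 [154.   83.6   0.2] turn 0.163
call 3 [165.5  57.6   0.2] turn 0.163
```

>>> arm_command:
  increments: "1 28 22 0 0.03; 1 55 43 0 0.06; 1 83 65 0 0.1; 1 111 86 0 0.13; 1 138 108 0 0.163"

```text
t: 29.65
tool_pos: [0.489, -0.161, 0.1104]
orientation: [-1.988, -2.43, 0.001]
force: [0.3, 0.4, -1.8]
opening: 0.0678
gripper_force: 30.0
```

>>> arm_command:
  increments: "1 31 17 0 0.03; 1 62 34 0 0.06; 1 93 50 0 0.1; 1 124 67 0 0.13; 1 154 84 0 0.163"

```text
t: 30.15
tool_pos: [0.5406, 0.0065, 0.1104]
orientation: [-2.179, -2.26, 0.003]
force: [0.4, -0.3, -1.9]
opening: 0.0679
gripper_force: 30.0
```

>>> arm_command:
  increments: "1 38 13 0 0.03; 1 75 26 0 0.06; 1 110 38 0 0.1; 1 143 50 0 0.13; 1 165 58 0 0.163"

```text
t: 30.65
tool_pos: [0.5924, 0.1743, 0.1101]
orientation: [-2.355, -2.077, 0.003]
force: [0.2, -0.6, -2.6]
opening: 0.0678
gripper_force: 30.0
```

>>> arm_command:
  increments: "1 0 0 0 0; 1 0 0 20 0; 1 0 0 40 0; 1 0 0 40 0; 1 0 0 40 0"

```text
t: 31.15
tool_pos: [0.592, 0.1711, 0.071]
orientation: [-2.355, -2.077, 0.004]
force: [0.1, 0.1, -0.6]
opening: 0.0677
gripper_force: 30.0
```

```bash
python3 - <<'E'
from h import *
st()
f=np.array([.6001,.2468]);a=-.1245;d=np.array([np.sin(a),-np.cos(a)])
c=go(*(f+d*.0735),.0425,a)
E
```

```text
31.15 [0.592  0.1711 0.071 ] yaw -0.125 F [ 0.1  0.1 -0.6] op 0.0677 g 30.0
call 1 [ 2.6 -1.4 28.5] turn -0.001
```

>>> arm_command:
  increments: "1 0 -1 15 0; 1 0 -1 25 0; 1 0 -1 28 0; 1 0 -1 28.5 0; 1 0 -1 28.5 0"

```text
t: 31.65
tool_pos: [0.5923, 0.1721, 0.0437]
orientation: [2.356, 2.078, 0.0]
force: [-0.2, -0.1, -2.6]
opening: 0.0678
gripper_force: 30.0
```

>>> arm_command:
  increments: "1 2 0 0 0; 1 4 0 0 0; 1 6 0 0 0; 1 7 0 0 0; 1 7 0 0 0"

```text
t: 32.15
tool_pos: [0.5932, 0.1778, 0.0441]
orientation: [2.355, 2.077, -0.003]
force: [-1.2, -7.2, 1.9]
opening: 0.0682
gripper_force: 30.0
```

>>> arm_command:
  increments: "1 1 0 0 0; 1 1 0 0 0; 1 1 0 0 0"

```text
t: 32.45
tool_pos: [0.5933, 0.1779, 0.0441]
orientation: [2.355, 2.076, -0.004]
force: [-3.2, -11.2, 3.3]
opening: 0.0677
gripper_force: 30.0
```

>>> arm_command:
  increments: "1 -4 0 0 0; 1 -4 0 1 0; 1 -4 0 2 0; 1 -4 0 3 0; 1 -4 0 3 0"

```text
t: 32.95
tool_pos: [0.5929, 0.1765, 0.0416]
orientation: [2.355, 2.079, 0.001]
force: [-4.7, -0.7, 6.1]
opening: 0.0681
gripper_force: 30.0
```

>>> arm_command:
  increments: "1 1 0 0 0; 1 3 0 -0.5 0; 1 5 0 -0.5 0; 1 5 0 -0.5 0"

```text
t: 33.35
tool_pos: [0.5934, 0.1779, 0.0416]
orientation: [2.353, 2.076, -0.006]
force: [-4.6, -17.1, 7.9]
opening: 0.0678
gripper_force: 30.0
```

>>> arm_command:
  increments: "0 0 0 0 0; 0 0 0 0 0; 0 0 0 0 0; 0 0 0 0 0"

```text
t: 33.75
tool_pos: [0.5933, 0.1815, 0.0411]
orientation: [-2.355, -2.079, -0.0]
force: [-0.1, -0.1, -0.2]
opening: 0.0913
gripper_force: 0.0
```

>>> arm_command:
  increments: "0 0 0 -30 0; 0 0 0 -60 0; 0 -20 0 -90 0; 0 -60 0 -110 0; 0 -100 0 -110 0"

```text
t: 34.25
tool_pos: [0.5831, 0.0819, 0.1556]
orientation: [2.35, 2.078, 0.009]
force: [1.0, 0.4, 0.9]
opening: 0.0926
gripper_force: 0.0
```

>>> arm_command:
  increments: "0 0 0 0 0; 0 0 0 0 0; 0 0 0 0 0"

```text
t: 34.55
tool_pos: [0.5807, 0.0827, 0.1508]
orientation: [-2.355, -2.078, 0.0]
force: [-0.4, -0.4, 0.1]
opening: 0.093
gripper_force: 0.0
```

```bash
python3 - <<'E'
from h import *
st()
look(.54,.2,z=.036,r=.16,v=170,amax=8000,save="w6")
im=robot.read_camera("top");m=robot.camera_model("top")
for r in rects(ortho(im,m,.028,.35,.6,-.5,-.25,.5),.6,-.25,.5,v=90):print([round(float(v),4) for v in r])
print("swollen");go(.493,-.4495,.15,.565)
E
```

```text
34.55 [0.5807 0.0827 0.1508] yaw -0.125 F [-0.4 -0.4  0.1] op 0.093 g 0.0
[0.4903, 0.2162, 78.8, 70.5, 1.446]
[0.595, 0.2024, 78.0, 69.3, 1.446]
[0.4947, -0.4524, 70.4, 32.8, 0.552]
swollen
call 1 [-179.7   -7.1    0.2] turn -0.23
call 2 [-173.4  -47.8    0.2] turn -0.23
call 3 [-158.   -86.     0.2] turn -0.23
```

View pics/w6.png

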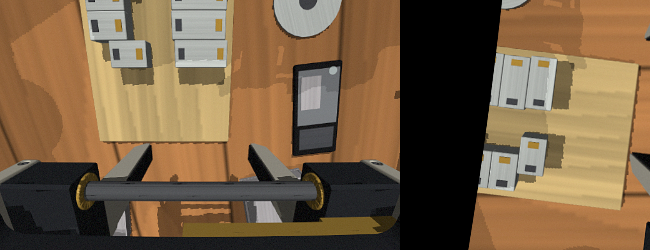

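The last short cell has been knocked aside: it sits at (130,53) in the wrist view, about 25 mm towards the long row. The long row looks complete at (200,40). I measure the stray cell and mend it.

```bash
cat >> h.py <<'E'
def stray(m,im,f=(.4841,.2612),cut=.0525,v=170,umax=.075):
    a=-.1245;u=np.array([np.cos(a),np.sin(a)]);d=np.array([np.sin(a),-np.cos(a)])
    n=.00025;U=np.arange(-.05,umax,n);V=np.arange(cut,.13,n);VV,UU=np.meshgrid(V,U)
    P=np.array(f)+UU[...,None]*u+VV[...,None]*d
    p=proj(m,np.dstack([P,0*UU+.036])).reshape(*UU.shape,2).astype(np.float32)
    o=cv2.remap(im,p[...,0],p[...,1],cv2.INTER_LINEAR)
    for c in cv2.findContours(mask(o,v),cv2.RETR_EXTERNAL,cv2.CHAIN_APPROX_NONE)[0]:
        if cv2.contourArea(c)*n*n<5e-4:continue
        r=cv2.minAreaRect(c);b=cv2.boxPoints(r)*n
        U0=b[:,1].mean()-.05;V0=b[:,0].mean()+cut
        print("u(mm)",round(U0*1e3,1),"v",round(V0*1e3,1),"size",np.round(np.array(r[1])*n*1e3,1),"ang",round(r[2],1),"world",(np.array(f)+U0*u+V0*d).round(4))
E
python3 - <<'E'
from h import *
im=robot.read_camera("wrist");m=robot.camera_model("wrist")
stray(m,im);stray(m,im,v=185)
print("long");stray(m,im,f=(.6001,.2468),umax=.05)
im=robot.read_camera("top");m=robot.camera_model("top");stray(m,im,v=110)
go(.501,.190,.12,-.1245)
E
```

```text
u(mm) 23.6 v 67.9 size [46.8 30.8] ang 90.0 world [0.4991 0.1909]
long
u(mm) 1.6 v 68.1 size [31.2 67.8] ang 0.0 world [0.5933 0.179 ]
u(mm) 24.1 v 68.7 size [32.5 50.2] ang 0.0 world [0.4995 0.19  ]
call 1 [ 96.5 -92.3  30.7] turn 0.001
```

>>> arm_command:
  increments: "0.37 20 -19 0 0; 0.37 45 -40 0 0; 0.37 70 -65 0 0; 0.37 90 -85 10 0; 0.37 96 -92 20 0"

```text
t: 35.25
tool_pos: [0.5002, 0.1911, 0.131]
orientation: [-2.352, -2.082, -0.001]
force: [0.6, 1.1, -0.0]
opening: 0.06
gripper_force: 0.0
```

>>> arm_command:
  increments: "0.37 0 0 0 0; 0.37 0 0 0 0; 0.37 0 0 0 0; 0.37 0 0 0 0"

```text
t: 35.65
tool_pos: [0.5025, 0.1878, 0.1317]
orientation: [2.357, 2.076, 0.001]
force: [-0.4, -0.3, -0.8]
opening: 0.0585
gripper_force: 0.0
```

```bash
python3 - <<'E'
from h import *
st()
im=robot.read_camera("wrist");m=robot.camera_model("wrist")
stray(m,im)
go(.4993,.1905,.0415,-.1245)
E
```

```text
35.65 [0.5025 0.1878 0.1317] yaw -0.126 F [-0.4 -0.3 -0.8] op 0.0585 g 0.0
u(mm) 24.0 v 68.2 size [47.5 31.5] ang 90.0 world [0.4994 0.1905]
call 1 [ 2.2 -3.4 90.1] turn -0.002
```

>>> arm_command:
  increments: "0.37 2 -3.5 40 0; 0.37 2 -3.5 70 0; 0.37 2 -3.5 85 0; 0.37 2 -3.5 89 0; 0.37 2 -3.5 89 0"

```text
t: 36.2
tool_pos: [0.4986, 0.1908, 0.0424]
orientation: [-2.356, -2.078, 0.0]
force: [0.3, -0.6, -0.3]
opening: 0.0586
gripper_force: 0.0
```

>>> arm_command:
  increments: "1 0 0 0 0; 1 0 0 0 0; 1 0 0 0 0; 1 0 0 0 0; 1 0 0 0 0"

```text
t: 36.7
tool_pos: [0.4997, 0.1913, 0.0439]
orientation: [2.355, 2.077, 0.004]
force: [-0.5, -0.2, 5.9]
opening: 0.0476
gripper_force: 30.0
```

>>> arm_command:
  increments: "1 -2 0 0 0; 1 -4 0 -1 0; 1 -5 0 -3 0; 1 -5 0 -4 0; 1 -5 0 -4 0"

```text
t: 37.2
tool_pos: [0.4975, 0.1859, 0.0461]
orientation: [-2.356, -2.078, 0.0]
force: [0.7, -0.5, -1.3]
opening: 0.0481
gripper_force: 30.0
```

```bash
python3 - <<'E'
from h import *
st()
f=np.array([.4841,.2612]);a=-.1245;d=np.array([np.sin(a),-np.cos(a)])
c=go(*(f+d*.0735),.0455,a)
E
```

```text
37.2 [0.4975 0.1859 0.0461] yaw -0.125 F [ 0.7 -0.5 -1.3] op 0.0481 g 30.0
call 1 [ -0.5 -22.7   0.6] turn -0.001
```

>>> arm_command:
  increments: "1 0 -8 0 0; 1 0 -16 0 0; 1 0 -22 0 0; 1 0 -22.5 1.5 0; 1 0 -22.5 2.5 0"

```text
t: 37.7
tool_pos: [0.4748, 0.189, 0.0439]
orientation: [-2.355, -2.079, 0.001]
force: [-10.0, -1.5, 13.7]
opening: 0.0479
gripper_force: 30.0
```

>>> arm_command:
  increments: "1 2 0 0 0; 1 4 0 0 0; 1 6 0 0 0; 1 8 0 0 0; 1 8 0 0 0"

```text
t: 38.2
tool_pos: [0.4766, 0.1945, 0.044]
orientation: [2.353, 2.077, -0.005]
force: [-3.8, -14.9, 8.9]
opening: 0.0478
gripper_force: 30.0
```

>>> arm_command:
  increments: "1 1 0 0 0; 1 2 0 0 0; 1 2 0 0 0"

```text
t: 38.5
tool_pos: [0.4766, 0.1948, 0.0439]
orientation: [2.353, 2.075, -0.009]
force: [-4.7, -23.6, 12.2]
opening: 0.0478
gripper_force: 30.0
```

>>> arm_command:
  increments: "0.3 0 0 0 0; 0.3 0 0 0 0; 0.3 0 0 0 0; 0.3 0 0 0 0"

```text
t: 38.9
tool_pos: [0.4766, 0.1991, 0.0436]
orientation: [-2.355, -2.079, -0.0]
force: [-1.2, 0.8, -0.0]
opening: 0.0648
gripper_force: 0.0
```

>>> arm_command:
  increments: "0 0 0 -30 0; 0 0 0 -60 0; 0 -20 10 -90 0; 0 -50 20 -110 0; 0 -80 30 -110 0"

```text
t: 39.4
tool_pos: [0.4989, 0.1157, 0.1578]
orientation: [2.351, 2.078, 0.009]
force: [0.3, -0.4, -0.0]
opening: 0.0927
gripper_force: 0.0
```

>>> arm_command:
  increments: "0 0 0 0 0; 0 0 0 0 0; 0 0 0 0 0"

```text
t: 39.7
tool_pos: [0.4959, 0.1164, 0.1531]
orientation: [-2.355, -2.078, 0.001]
force: [0.5, 0.9, -0.2]
opening: 0.0927
gripper_force: 0.0
```

```bash
python3 - <<'E'
from h import *
st()
im=robot.read_camera("wrist");m=robot.camera_model("wrist")
stray(m,im,umax=.05);stray(m,im,f=(.6001,.2468),umax=.05)
go(.494,-.4505,.16,.56)
E
```

```text
39.7 [0.4959 0.1164 0.1531] yaw -0.125 F [ 0.5  0.9 -0.2] op 0.0927 g 0.0
u(mm) 0.1 v 67.8 size [46.8 30.5] ang 90.0 world [0.4758 0.194 ]
u(mm) 1.9 v 68.0 size [65.8 31. ] ang 90.0 world [0.5935 0.1791]
call 1 [-187.6   22.8   -2.3] turn -0.228
call 2 [-187.9  -20.2   -2.3] turn -0.228
call 3 [-178.5  -62.2   -2.3] turn -0.228
```

Both rows are right again (short 0.1 mm, long 1.9 mm off the line). Now the swollen cell.

>>> arm_command:
  increments: "0 -38 5 0 -0.05; 0 -75 9 0 -0.09; 0 -112 14 0 -0.14; 0 -150 18 0 -0.18; 0 -188 23 0 -0.228"

```text
t: 40.25
tool_pos: [0.4955, -0.074, 0.1533]
orientation: [-2.1, -2.336, 0.0]
force: [0.2, -0.0, -0.6]
opening: 0.0928
gripper_force: 0.0
```

>>> arm_command:
  increments: "0 -38 -4 0 -0.05; 0 -75 -8 0 -0.09; 0 -112 -12 0 -0.14; 0 -150 -16 0 -0.18; 0 -188 -20 0 -0.228"

```text
t: 40.75
tool_pos: [0.4954, -0.2632, 0.1532]
orientation: [-1.821, -2.559, -0.0]
force: [0.4, 0.0, 0.6]
opening: 0.0927
gripper_force: 0.0
```

>>> arm_command:
  increments: "0 -40 -14 0 -0.05; 0 -80 -28 0 -0.09; 0 -120 -42 0 -0.14; 0 -155 -54 0 -0.18; 0 -178 -62 0 -0.228"

```text
t: 41.25
tool_pos: [0.4946, -0.4527, 0.1527]
orientation: [-1.52, -2.749, -0.0]
force: [1.0, 0.6, -0.9]
opening: 0.0925
gripper_force: 0.0
```

>>> arm_command:
  increments: "0 0 0 0 0; 0 0 0 0 0; 0 0 0 0 0; 0 0 0 0 0"

```text
t: 41.65
tool_pos: [0.495, -0.4498, 0.1536]
orientation: [-1.52, -2.749, -0.001]
force: [0.0, -0.5, 0.1]
opening: 0.0933
gripper_force: 0.0
```

```bash
python3 - <<'E'
from h import *
st();look(.4935,-.45,v=170,r=.08);look(.4935,-.45,v=130,r=.08)
im=robot.read_camera("top");m=robot.camera_model("top")
for r in rects(ortho(im,m,.028,.35,.6,-.5,-.25,.5),.6,-.25,.5,v=90):print([round(float(v),4) for v in r])
for r in rects(ortho(im,m,.028,.55,.8,-.25,.05,.5),.8,.05,.5,v=90,amin=8000,amax=25000):print("tin",[round(float(v),4) for v in r])
go(.4935,-.4498,.031,.56,n=1)
E
```

```text
41.65 [ 0.495  -0.4498  0.1536] yaw 0.56 F [ 0.  -0.5  0.1] op 0.0933 g 0.0
[0.4947, -0.4507, 67.5, 33.4, 0.566]
[0.4931, -0.4489, 68.2, 38.7, 0.562]
[0.4927, -0.4481, 71.5, 42.4, 0.557]
tin [0.6941, -0.1096, 160.7, 106.0, 1.647]
call 1 [  1.3  -0.7 122.9] turn -0.0
```

>>> arm_command:
  increments: "0 -0.5 0 40 0; 0 -0.5 0 80 0; 0 -0.5 0 112 0; 0 -0.5 0 122 0; 0 -0.5 0 122 0"

```text
t: 42.3
tool_pos: [0.4937, -0.4504, 0.0298]
orientation: [-1.52, -2.745, -0.002]
force: [0.6, 0.0, -0.8]
opening: 0.093
gripper_force: 0.0
```

>>> arm_command:
  increments: "1 0 0 0 0; 1 0 0 0 0; 1 0 0 0 0; 1 0 0 0 0; 1 0 0 0 0"

```text
t: 42.8
tool_pos: [0.4955, -0.4526, 0.0335]
orientation: [1.521, 2.746, -0.001]
force: [-0.9, 0.7, 6.3]
opening: 0.0679
gripper_force: 30.0
```

>>> arm_command:
  increments: "1 0 0 0 0; 1 0 0 0 0; 1 0 0 0 0"

```text
t: 43.1
tool_pos: [0.4955, -0.4526, 0.0335]
orientation: [1.521, 2.746, -0.001]
force: [0.2, -0.2, 6.3]
opening: 0.0678
gripper_force: 30.0
```

>>> arm_command:
  increments: "1 0 0 -20 0; 1 0 0 -50 0; 1 0 0 -80 0; 1 0 0 -100 0; 1 0 0 -100 0"

```text
t: 43.6
tool_pos: [0.4964, -0.4535, 0.1361]
orientation: [1.519, 2.742, -0.003]
force: [0.6, -0.1, -0.2]
opening: 0.0681
gripper_force: 30.0
```

>>> arm_command:
  increments: "1 0 0 0 0; 1 0 0 0 0"

```text
t: 43.8
tool_pos: [0.4938, -0.4508, 0.1293]
orientation: [-1.521, -2.745, -0.002]
force: [0.3, -0.6, -1.7]
opening: 0.0678
gripper_force: 30.0
```

```bash
python3 - <<'E'
from h import *
st()
c=go(.692,-.11,.13,1.647)
E
```

```text
43.8 [ 0.4938 -0.4508  0.1293] yaw 0.559 F [ 0.3 -0.6 -1.7] op 0.0678 g 30.0
call 1 [ 91.9 174.4  -0.3] turn -0.544
call 2 [-11.6 196.8  -0.3] turn -0.544
```

>>> arm_command:
  increments: "1 18 35 0 -0.11; 1 37 70 0 -0.22; 1 55 105 0 -0.33; 1 73 140 0 -0.44; 1 92 174 0 -0.544"

```text
t: 44.3
tool_pos: [0.593, -0.2795, 0.1293]
orientation: [-0.721, -3.055, -0.002]
force: [-0.2, -0.1, -1.0]
opening: 0.0678
gripper_force: 30.0
```

>>> arm_command:
  increments: "1 -2 40 0 -0.11; 1 -5 80 0 -0.22; 1 -7 120 0 -0.33; 1 -9 160 0 -0.44; 1 -12 197 0 -0.544"

```text
t: 44.8
tool_pos: [0.6924, -0.1089, 0.1291]
orientation: [0.127, -3.136, -0.002]
force: [0.5, -0.2, -1.4]
opening: 0.0678
gripper_force: 30.0
```

>>> arm_command:
  increments: "1 0 0 0 0; 1 0 0 0 0; 1 0 0 0 0"

```text
t: 45.1
tool_pos: [0.6919, -0.1118, 0.1301]
orientation: [0.117, -3.137, -0.0]
force: [0.1, -0.2, -1.1]
opening: 0.0676
gripper_force: 30.0
```

```bash
python3 - <<'E'
from h import *
st()
im=robot.read_camera("wrist");cv2.imwrite("pics/w7.png",im)
c=go(.693,-.11,.04,1.647,n=1)
E
```

```text
45.1 [ 0.6919 -0.1118  0.1301] yaw 1.645 F [ 0.1 -0.2 -1.1] op 0.0676 g 30.0
call 1 [-1.2  2.1 90.5] turn -0.002
```

View pics/w7.png

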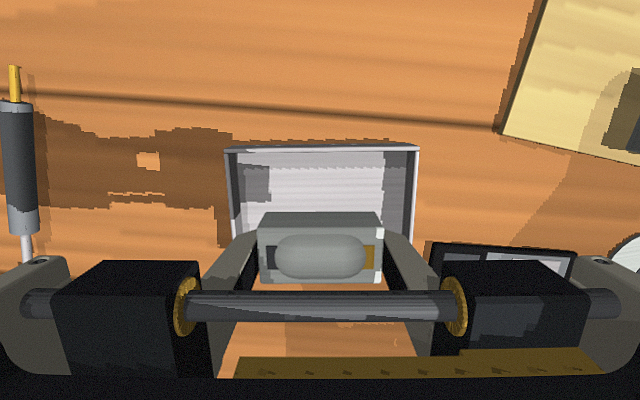

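The swollen cell hangs at (320,255), centred over the tin (walls at columns 230-418).

>>> arm_command:
  increments: "1 0 2 30 0; 1 0 2 60 0; 1 0 2 80 0; 1 0 2 90 0; 1 0 2 90 0"

```text
t: 45.65
tool_pos: [0.6913, -0.1099, 0.0398]
orientation: [0.117, -3.136, -0.001]
force: [-0.8, -0.2, -1.0]
opening: 0.068
gripper_force: 30.0
```

>>> arm_command:
  increments: "1 0 0 1 0; 1 0 0 2 0; 1 0 0 2 0; 0.1 0 0 2 0; 0.1 0 0 2 0"

```text
t: 46.15
tool_pos: [0.6933, -0.1091, 0.0405]
orientation: [-0.12, 3.138, -0.001]
force: [0.1, -0.1, -0.2]
opening: 0.0794
gripper_force: 0.0
```

>>> arm_command:
  increments: "0.1 0 0 0 0; 0.1 0 0 0 0; 0.1 0 0 -20 0; 0.1 0 0 -60 0; 0.1 0 0 -100 0"

```text
t: 46.65
tool_pos: [0.6918, -0.1088, 0.1394]
orientation: [0.12, -3.137, -0.001]
force: [-0.3, 0.2, 1.0]
opening: 0.0836
gripper_force: 0.0
```

>>> arm_command:
  increments: "0.1 40 0 -20 0; 0.1 80 0 -40 0; 0.1 120 0 -60 0; 0.1 160 0 -60 0; 0.1 200 0 -60 0"

```text
t: 47.15
tool_pos: [0.4924, -0.1245, 0.2007]
orientation: [-0.12, 3.137, -0.002]
force: [-0.0, -0.5, 1.2]
opening: 0.0839
gripper_force: 0.0
```

>>> arm_command:
  increments: "0.1 0 0 0 0; 0.1 0 0 0 0; 0.1 0 0 0 0"

```text
t: 47.45
tool_pos: [0.4944, -0.1244, 0.2004]
orientation: [-0.12, 3.138, -0.001]
force: [-0.2, -0.1, -0.4]
opening: 0.0834
gripper_force: 0.0
```

```bash
python3 - <<'E'
from h import *
st()
im=robot.read_camera("side");m=robot.camera_model("side")
im2=robot.read_camera("top");m2=robot.camera_model("top")
o=ortho(im2,m2,.036,.4,.8,-.3,.3,1);o1=ortho(im,m,.036,.4,.8,-.3,.3,1)
cv2.imwrite("pics/e.png",cv2.resize(np.vstack([o,o1])[:,:,:],(600,600)) if 0 else np.hstack([o[:,:400],o1[:,:400]]))
stray(m2,im2,v=110,umax=.05);stray(m2,im2,f=(.6001,.2468),v=110,umax=.05)
E
```

```text
47.45 [ 0.4944 -0.1244  0.2004] yaw 1.647 F [-0.2 -0.1 -0.4] op 0.0834 g 0.0
u(mm) 0.8 v 68.7 size [33.  50.2] ang 0.8 world [0.4764 0.193 ]
u(mm) 2.1 v 68.8 size [69.2 32.5] ang 90.0 world [0.5937 0.1783]
```

View pics/e.png

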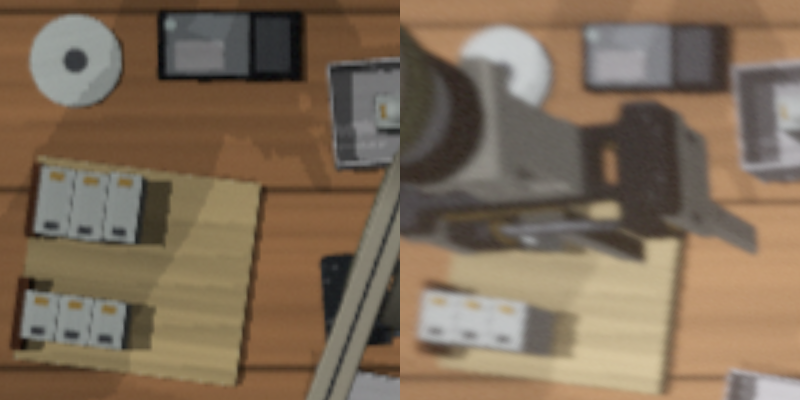

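Both rows hold three flush cells (long at (88,205), short at (75,320)), and the swollen cell is in the tin at (388,112). Handing in.

```bash
python3 -c "
from plant import robot
print(robot.close_job())"
```

```text
the job is handed in; nothing more can be done
None
```

The job is handed in: both rows looked complete and flush in the last pictures (2 long and 2 short cells added), the swollen cell is in the tin, and the bystanders were not touched; the judge's result was not shown.

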